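# Hold a spring clip gaping over the edge of a counter card

## Task

Pick up the steel spring clip by its two black handle plates, squeeze it wide open, and lower it over the taller of the two upright cards so that its gaping jaws straddle the middle of the card's top edge, square to the card, with the edge about half-way up inside the jaws and the clip not touching the card. Finish holding it there, steady and squeezed open, so that I can slip a receipt in beside the card: do not let go. Leave both card stands and everything else on the counter where they are.

Things in the scene. Friction and masses are not known exactly. Their poses are not given: they have to be found in the camera images.
- clip_mid (a point): Middle of the pivot pin of the steel spring clip, half-way up it; 35 mm above the counter as found, shut, upright on its jaw lips (76 mm tall, 46 mm wide along the pin, 0.1 kg). x = direction in which jaws open and handles are squeezed, y = along the pin (8 mm thick), z = up. Looks the same half turned about z. Stays in the clip's mid-plane: both halves swing equally.
- clip_grip (a point): Point midway between the clip's two handle plates, 26 mm above clip_mid, same axes. Plates: black rubber coat, 32 mm wide (y), 4 mm thick, rising to 40 mm above the pin; shut they splay like a V, 60 mm over their outer faces at the top, 27 mm at the pin. Squeezed fully (about 12 N on each; 4 N to begin) they stand parallel, 24 mm over their outer faces, against a stop.
- clip: The same clip; origin 35 mm below the pin, at the underside of the shut lips, axes as clip_mid. Squeezing the handle plates on top swings the lips below apart. Fully open the lips reach 32 mm below the pin, with a clear gap of 27 mm between them and 53 mm over their outer sides. The lips rub if it is squeezed hard while standing; in the air it opens freely.
- clip_front (a joint): How far each half of the clip has swung open, rad: 0 shut, 0.40 fully open at its stop (gap between the lips about 70 mm x this value). Sprung: it shuts by itself when let go. Counts as gaping above 0.28 (gap about 19 mm).
- tall_card_edge (a point): Middle of the top edge of the taller card, 150 mm above the counter. The card is stiff, plain off-white, upright, 80 mm wide along y and 3 mm thick along x; z = up. It is fast in its wooden foot.
- tall_card: Loose stand with the taller (portrait) card: wooden foot 56 mm (x) by 95 mm (y) by 22 mm high, with the card upright over its middle, 150 mm tall in all, 0.5 kg; origin under the middle of the foot. It stands either left or right of the other.
- low_card: Loose stand with the lower, wider (landscape) card: the same wooden foot, card 110 mm wide (y), 3 mm thick (x), 88 mm tall in all, 0.5 kg; origin under the middle of the foot. To be left alone.
- calculator: Pocket calculator lying flat behind the stands, 118x68x15 mm, origin under its middle. Bystander.
- stapler: Red and black stapler beyond the clip, 39x153x55 mm, origin under its middle. Bystander.
- bell: Desk bell beyond the clip, 70 mm across, 54 mm high, origin under its middle. Bystander.
Not all that is in view belongs to the job. Leave any red or yellow look-alike of the clip alone.

How it is judged:
By the outcome, as a careful person would: the job done as asked, in the order asked, and still so for the second after the job is handed in, while the arm keeps its last pose, push and grip.
It also fails if it takes over 54 s, if anything falls off the work surface, if the arm or the gripper's body presses on something with over 40 N, if the wrist force passes 120 N, or if a joint passes its speed limit or range.

## Robot

A 6-joint arm with a two-finger parallel gripper is mounted at the origin on a cart in front of the work surface, level with it; the furniture and walls round the work are solid. World frame = base frame: x ahead of the robot, y to its left, z up, the work surface at z = 0. Lengths are in m, angles in rad, forces in N, time in s.
With the tool pointing down it reaches from about 0.225 to 0.875 m from the base axis. Payload 3.4 kg.
Tool frame: the origin (TCP) lies on the centre line of the jaws, within the pads' length; the fingertips stand 17 mm ahead of it and the grasp point (between the pads) lies 2 mm behind it (nose_length is the distance from the TCP to the fingertips, in m); z points along the fingers, y is the line along which they close (so a half turn about z gives the same grasp; the last joint's range is limited). The gripper opens to 85 mm and grips with 20 to 120 N. Pads are 22 mm wide; open, the fingers measure 114 mm over their backs; the gripper's body (76 mm by 85 mm) begins 54 mm behind the grasp point. The pads swing forward as they close: fully open they stand 13 mm farther back than shut.
Start: joints at [-1.249, 0.276, 1.505, -0, 1.361, -0.121], TCP at [0.246, -0.52, 0.248] pointing down, gripper open.
Joint ranges: [-2.89, 2.89], [-0.75, 2.08], [0.22, 2.7], [-1.18, 4.32], [0.11, 2.71], [-2.7, 2.7]. Speed limits (rad/s): [2.57, 2.57, 3.14, 3.14, 3.14, 3.14].

## Interface

Orientations are given as a unit quaternion [w, x, y, z].
In Python, from rig import get_state, get_image, sign_off, find_in, place_of, nose_length gives the robot as it stands.
- The arm moves only by the tool apply_moves, never from a script. Its argument "deltas" is one flat list of numbers, 5 for each row, row after row: the finger opening in mm, from 0 to 85.4, then the shift along the tool's x, y, z in mm, then the turn about the tool's z in degrees. A call has 1 to 12 rows; each row is the pose to reach, as a shift and turn from the pose commanded when the call began, along the tool's axes at that moment; what a row does not reach only later rows make up. A row lasts 1/12 s, in which the tool goes at most 41.7 mm and 7.16 degrees, less where a joint would pass 70% of its speed; a pose out of reach is approached as far as the arm can. A call with a gripper value outside its range is refused whole. The fingers move at their own pace and stop on an object; "squeeze" is the grip in N (left out, the last holds). Time passes only in rows, so rows that repeat a pose let the fingers close. It gives the time, the measured TCP pose, the force, the opening and the grip force at its end, in the units of the state.
- get_state(): the state, without advancing time (a new reading comes with each control period).
- get_image(name): name is "side" or "top"; returns a dict with "frame" (480x640x3 uint8, red, green, blue), "K" (3x3 intrinsics, pixels), "position" and "orientation" of the camera in the world. Camera axes: x right, y down, z forward; pixel columns grow to the right and rows downward; lengths in m; the calibration is good to about 2 mm. A picture is of the moment at which its call begins. There is no depth.
- sign_off(): hands the job in; it is judged then, once.
Trained networks look in a picture, given as the dict that the camera call returned (one of the last four; its "shot" number tells which), for a name from the list of things; names that differ only in an ending like _2 or _b are one class to them, and where a whole thing is asked for, a point or a joint stands for the part that bears it (a point fixed in the world has none). Each returns a list of dicts, best first, with "score" (0 to 1); they miss things now and then, are a little off and sometimes report something else, mostly with a low value. They report only what shows in the picture. A call takes as long as a camera call. They do not tell look-alikes from the thing itself.
- find_in(query, picture): "point" ([column, row] in pixels, amid what is visible of it).
- place_of(query, picture): "point" ([column, row] in pixels: a listed point, or the origin of a listed thing).
The state is a dict: "clock": time; "qpos": joint angles; "qd": joint speeds; "effort": joint torques, N m; "position": TCP position; "ee_rot": TCP orientation; "contact_force": force on the tool from outside, world axes, zero at the start; "moment": the same for the moment, N m; "width": finger opening in m; "gripper_force": force on a finger pad.
Only numpy, scipy, OpenCV 4.12 (cv2) and the standard library are available. Lean on these libraries where they do the work, as an engineer would, in place of code of your own. Each camera call takes 0.05 s, during which the arm holds its last target. There are 200 camera calls.

## Working session

There is one attempt and no reset: what is moved stays moved. The work goes in short steps, Python scripts to look and compute and a tool call to move; the robot and the scene stay as the last step left them, time stands still between calls to the robot, and variables do not carry over. Pictures are saved under pics/ and viewed, at most 10 in all, crops included, and the job is handed in when it is done.

Besides the shell and the picture viewer there is one more tool, called after "Emit:" as name(argument=value, ...), one argument or row to a line, values as JSON. apply_moves: Moves the arm, as the interface text tells. Its arguments: {"type":"object","properties":{"deltas":{"type":"array"},"squeeze":{"type":"number"}},"required":["deltas"]}

```bash
mkdir -p pics; cat > h.py <<'E'
import numpy as np,cv2
from scipy.spatial.transform import Rotation as R
from rig import *
def rot(q): return R.from_quat([q[1],q[2],q[3],q[0]]).as_matrix()
def ray(im,p):
    d=rot(im["orientation"])@np.linalg.inv(im["K"])@np.array([p[0],p[1],1.]);return np.array(im["position"]),d
def at_z(im,p,z):
    o,d=ray(im,p);return o+d*(z-o[2])/d[2]
def proj(im,X):
    c=rot(im["orientation"]).T@(np.array(X)-im["position"]);u=im["K"]@c;return u[:2]/u[2]
def tri(ims,ps):
    A=np.zeros((3,3));b=np.zeros(3)
    for im,p in zip(ims,ps):
        o,d=ray(im,p);d=d/np.linalg.norm(d);M=np.eye(3)-np.outer(d,d);A+=M;b+=M@o
    return np.linalg.solve(A,b)
def save(im,n,box=None,s=1):
    f=im["frame"][:,:,::-1]
    if box: f=f[box[1]:box[3],box[0]:box[2]]
    cv2.imwrite("pics/"+n,cv2.resize(f,None,fx=s,fy=s,interpolation=cv2.INTER_CUBIC))
E
python3 - <<'E'
from h import *
np.set_printoptions(precision=4,suppress=True)
print(get_state(), nose_length)
for n in("side","top"):
    im=get_image(n);save(im,n+"0.png");print(n,im["position"],rot(im["orientation"]),im["K"][0])
    for q in("clip_mid","clip_grip","clip","tall_card_edge","tall_card","low_card"):
        print(q,[(np.round(r["point"],1),round(r["score"],2)) for r in place_of(q,im)])
E
```

```text
{'clock': 0.0, 'qpos': array([-1.249 ,  0.2766,  1.5062,  0.    ,  1.3607, -0.121 ]), 'qd': array([-0.0016, -0.0015, -0.0008,  0.0001, -0.0007,  0.0013]), 'effort': array([  0.0007, -41.6773, -24.5808,  -0.0003,   0.0111,  -0.    ]), 'position': array([ 0.2462, -0.519 ,  0.2474]), 'ee_rot': array([-0.0009,  0.9756,  0.2196, -0.0001]), 'contact_force': array([0.2562, 0.9059, 0.2463]), 'moment': array([0.0178, 0.0174, 0.0616]), 'gripper_force': 0.0, 'width': 0.08541066083022505} 0.017
side [0.075  1.1072 1.0769] [[-0.9075 -0.2745  0.318 ]
 [-0.4197  0.5602 -0.7142]
 [ 0.0179 -0.7816 -0.6236]] [562.6791   0.     319.7953]
clip_mid [(array([260.9, 244.9]), 0.89), (array([344.1, 311.6]), 0.85), (array([359.3, 290.2]), 0.85), (array([310.5, 361.9]), 0.77), (array([335.2, 335.4]), 0.7)]
clip_grip [(array([311.3, 353.4]), 0.86), (array([335.4, 329.4]), 0.73), (array([260. , 238.1]), 0.66), (array([361.9, 282.3]), 0.61), (array([342.5, 304.1]), 0.58)]
clip [(array([310.8, 373.2]), 0.92), (array([333.7, 351.2]), 0.9), (array([263. , 253.2]), 0.76), (array([365.3, 296.3]), 0.64), (array([339.8,
[... 264 characters left out ...]
0111 -0.1672 -0.9859]] [589.9365   0.     324.8532]
clip_mid [(array([211.9, 292.8]), 0.82), (array([315.9, 303.3]), 0.69), (array([280.5, 295.7]), 0.66), (array([327.2, 192.6]), 0.62), (array([248.4, 303.2]), 0.56), (array([355.4, 302.3]), 0.24)]
clip_grip [(array([279.6, 296.8]), 0.86), (array([313., 300.]), 0.66), (array([331.1, 191.4]), 0.57), (array([208.6, 296.4]), 0.53), (array([243. , 303.2]), 0.5)]
clip [(array([249. , 302.6]), 0.74), (array([316.9, 302.4]), 0.65), (array([325.1, 196.6]), 0.64), (array([281.1, 294.2]), 0.51), (array([215.7, 297.8]), 0.5)]
tall_card_edge [(array([460.3, 295.8]), 0.61)]
tall_card [(array([450.6, 304.3]), 0.63)]
low_card [(array([356.8, 301.9]), 0.55)]
```

View pics/side0.png

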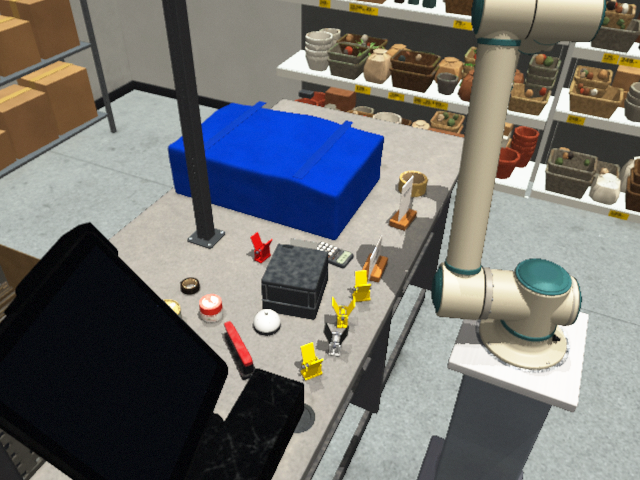

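View pics/top0.png

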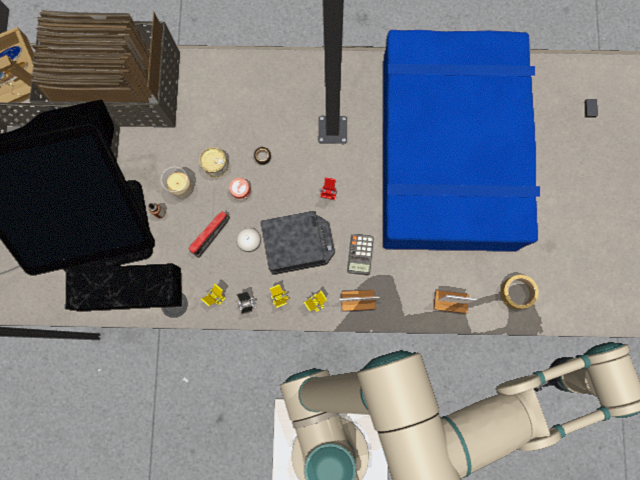

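The top view shows one steel clip at (247,302). The look-alikes are yellow at (214,294), (279,295) and (316,300), and red at (329,189). In the side view, steel is at (335,338), yellow at (311,360), (343,311) and (360,287), and red at (260,245). I choose the steel one. The tall card is at top (455,299) and the low card at (358,300).

```bash
python3 - <<'E'
from h import *
np.set_printoptions(precision=4,suppress=True)
t=get_image("top");s=get_image("side")
a=cv2.resize(t["frame"][270:330,190:310],(780,390),interpolation=cv2.INTER_CUBIC) if 0 else cv2.resize(t["frame"][275:325,195:335],None,fx=5.5,fy=5.5,interpolation=cv2.INTER_CUBIC)
b=cv2.resize(s["frame"][310:380,290:380],None,fx=4.4,fy=4.4,interpolation=cv2.INTER_CUBIC)
c=cv2.resize(t["frame"][275:325,425:480],None,fx=6,fy=6,interpolation=cv2.INTER_CUBIC)
out=np.zeros((275+308,800,3),np.uint8);out[:275,:770]=a;out[275:275+308,:396]=b;out[275:575,400:730]=c
cv2.imwrite("pics/crop1.png",out[:,:,::-1])
def tr(q,pt,ps):
    T=min(place_of(q,t),key=lambda r:np.hypot(*(np.array(r["point"])-pt)))["point"]
    S=min(place_of(q,s),key=lambda r:np.hypot(*(np.array(r["point"])-ps)))["point"]
    X=tri([t,s],[T,S]);print(q,T,S,X,proj(t,X)-T)
for q in("clip_mid","clip_grip","clip"): tr(q,(247,302),(335,338))
tr("tall_card_edge",(460,296),(409,183));tr("tall_card",(450,303),(402,221))
for p in((214,294),(279,295)): print(at_z(t,p,.05))
E
```

```text
clip_mid [247.1, 303.4] [332.4, 334.9] [0.4152 0.2429 0.0437] [-0.4097 -1.7168]
clip_grip [247.3, 306.9] [334.9, 333.6] [0.4071 0.2416 0.0504] [-0.5926 -2.4842]
clip [248.5, 303.8] [336.9, 350.4] [ 0.4097  0.2439 -0.0069] [0.246  1.1134]
tall_card_edge [464.8, 297.6] [408.0, 179.9] [ 0.4299 -0.3485  0.1487] [-0.0803 -0.3477]
tall_card [450.4, 301.3] [403.6, 218.8] [ 0.4278 -0.3391  0.0077] [0.1598 0.7205]
[0.4347 0.3354 0.05  ]
[0.4353 0.1516 0.05  ]
```

View pics/crop1.png

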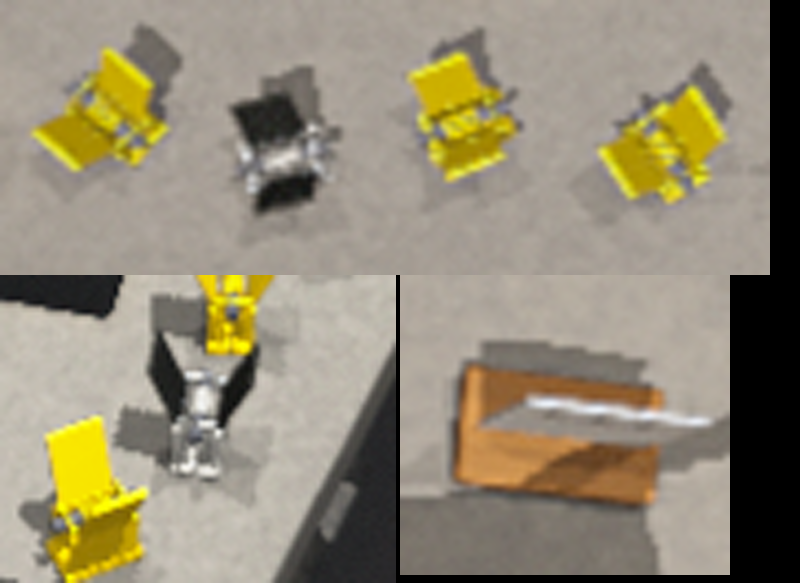

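The crop confirms steel jaws with black plates. The clip's pin runs about 13° up to the right, which gives clip yaw of about +13°. The bright card top edge runs (445.8,295.8) to (477,299.5), which gives yaw of about -7°. I'll refine both poses now.

```bash
cat > fit.py <<'E'
from h import *
from scipy.optimize import minimize
np.set_printoptions(precision=4,suppress=True)
def card(ims):
    # edge midpoint+yaw by bright edge ends in top
    t=ims[0];g=t["frame"].min(2).astype(float)[290:305,440:485]
    m=(g>190).astype(np.uint8);n,l,st,_=cv2.connectedComponentsWithStats(m);k=1+st[1:,4].argmax()
    r,c=np.nonzero(l==k);c=c+440;r=r+290
    vx,vy,x0,y0=cv2.fitLine(np.stack([c,r],1).astype(np.float32),cv2.DIST_L2,0,.01,.01).ravel()
    A,B=[at_z(t,(x,y0+(x-x0)*vy/vx),.15) for x in(c.min()-.5,c.max()+.5)]
    print("card",len(c),A,B,(A+B)/2,np.linalg.norm(A-B),np.degrees(np.arctan2(-(A-B)[0],(A-B)[1])))
def clip(ims,c0,boxes):
    ms=[]
    for im,b in zip(ims,boxes):
        f=im["frame"].astype(int);m=np.zeros(f.shape[:2],np.uint8);m[b[1]:b[3],b[0]:b[2]]=(f.max(2)<50)[b[1]:b[3],b[0]:b[2]]
        ms.append(m);print("dark px",m.sum())
    S=8
    def model(p,im,b):
        z=np.zeros(((b[3]-b[1])*S,(b[2]-b[0])*S),np.uint8);c,s=np.cos(p[2]),np.sin(p[2])
        for sg in(1,-1):
            P=[]
            for dx,h in((.0175,.0095),(.030,.040),(.026,.040),(.0135,.0095)):
                for y in(-.016,.016):
                    x=sg*dx;P.append((proj(im,(p[0]+c*x-s*y,p[1]+s*x+c*y,.035+h))-b[:2]+.5)*S)
            cv2.fillConvexPoly(z,cv2.convexHull(np.array(P,np.float32)).astype(np.int32),255)
        return cv2.resize(z,None,fx=1/S,fy=1/S,interpolation=cv2.INTER_AREA)/255.
    def cost(p):
        return sum(np.abs(cv2.GaussianBlur(model(p,im,b),(0,0),1)-cv2.GaussianBlur(m[b[1]:b[3],b[0]:b[2]].astype(float),(0,0),1)).sum() for im,m,b in zip(ims,ms,boxes))
    best=min((minimize(cost,(c0[0],c0[1],np.radians(a)),method="Nelder-Mead",options=dict(initial_simplex=[(c0[0]+i,c0[1]+j,np.radians(a)+k) for i,j,k in((-.01,-.01,-.1),(.01,-.01,0),(0,.01,-.1),(0,0,.15))])) for a in(5,13,22)),key=lambda r:r.fun)
    print("clip",best.x[:2],np.degrees(best.x[2]),best.fun)
    return best.x
E
python3 - <<'E'
from fit import *
t=get_image("top");s=get_image("side")
card([t])
tb=np.array((234,288,258,318));sb=np.array((320,318,352,352))
clip([t],(.413,.243),[tb]);clip([s],(.413,.243),[sb]);x=clip([t,s],(.413,.243),[tb,sb])
# side view card check
for y in(-.04,.04): print(proj(s,(.43-np.sin(np.radians(-7))*y,-.3485+np.cos(.12)*y,.15)))
st=get_state();Q=rot(st["ee_rot"]);print(Q,st["position"])
E
```

```text
card 33 [ 0.4331 -0.3003  0.15  ] [ 0.4252 -0.3791  0.15  ] [ 0.4291 -0.3397  0.15  ] 0.07917780518197277 -5.692384675085831
dark px 98
clip [0.4106 0.2449] 16.05867513804516 62.615093892309105
dark px 127
clip [0.4104 0.2492] 13.583210342774205 76.36677020796758
dark px 98
dark px 127
clip [0.4105 0.2475] 15.28618554696642 141.623742473558
[413.7315 173.8211]
[402.7562 185.5214]
[[ 0.9035  0.4285  0.    ]
 [ 0.4285 -0.9035 -0.0001]
 [-0.      0.0001 -1.    ]] [ 0.2464 -0.5196  0.2483]
```

Clip is at about (0.4106, 0.246) with yaw 15°. The card edge middle is at about (0.429, -0.340) with yaw -6°. I'll head over the clip at the current height.

Emit:
apply_moves(
  deltas=[85, 20, -26, 0, -7, 85, 40, -52, 0, -14, 85, 60, -78, 0, -20, 85, 85, -111, 0, -27, 85, 110, -143, 0, -33, 85, 135, -176, 0, -40, 85, 160, -209, 0, -46, 85, 185, -241, 0, -53, 85, 210, -274, 0, -60, 85, 235, -307, 0, -67, 85, 257, -335, 0, -73, 85, 277, -361, 0, -79.6],
  squeeze=25,
)

```text
clock: 2.4
position: [0.3418, -0.0726, 0.2487]
ee_rot: [0.001, 0.607, 0.795, 0.0]
contact_force: [0.7, -0.6, -0.9]
width: 0.0849
gripper_force: 0.0
```

```bash
cat > go.py <<'E'
import sys
from h import *
np.set_printoptions(precision=2,suppress=True)
def go(x,y,z,yaw):
    s=get_state();Q=rot(s["ee_rot"]);d=Q.T@(np.array([x,y,z])-s["position"])*1000
    a=np.degrees(np.arctan2(Q[1,1],Q[0,1]));e=((yaw-a)+90)%180-90
    print("pos",s["position"]*1000,"yaw",a,"shift",d,"turn",-e,"tilt",Q[2],"t",s["clock"],"w",s["width"]*1000,"F",s["gripper_force"],s["contact_force"],"q",s["qpos"])
if __name__=="__main__": go(*map(float,sys.argv[1:]))
E
python3 go.py .4106 .246 .16 15
```

```text
pos [341.82 -72.56 248.65] yaw 15.298205982376949 shift [289.17 150.28  88.67] turn 0.29820598237694185 tilt [-0.  0. -1.] t 2.4 w 84.89146163375064 F 0.0 [ 0.73 -0.59 -0.94] q [-0.41 -0.08  1.91  0.    1.3  -0.68]
```

Emit:
apply_moves(
  deltas=[85, 29, 15, 0, 0, 85, 60, 31, 0, 0, 85, 92, 48, 0, 0, 85, 125, 65, 0, 0, 85, 158, 82, 0, 0, 85, 190, 99, 0, 0, 85, 220, 114, 0, 0, 85, 250, 130, 20, 0, 85, 275, 143, 40, 0, 85, 287, 150, 60, 0, 85, 287, 150, 80, 0, 85, 287, 150, 88, 0],
)

```text
clock: 3.4
position: [0.4113, 0.2417, 0.1578]
ee_rot: [-0.001, 0.608, 0.794, -0.002]
contact_force: [-0.6, -1.4, 0.2]
width: 0.0849
gripper_force: 0.0
```

```bash
python3 - <<'E'
from fit import *
from go import go
t=get_image("top");s=get_image("side")
go(.4106,.246,.061,15)
P=get_state()["position"];print(proj(t,P),proj(s,P))
a=cv2.resize(t["frame"][260:340,190:290],(400,320),interpolation=2)
b=cv2.resize(s["frame"][280:380,280:380],(400,400),interpolation=2)
o=np.zeros((400,800,3),np.uint8);o[:320,:400]=a;o[:,400:]=b;cv2.imwrite("pics/pre.png",o[:,:,::-1])
E
```

```text
pos [411.47 240.77 158.89] yaw 14.987853470126492 shift [ 5.35  0.92 97.88] turn -0.012146529873504619 tilt [-0. -0. -1.] t 3.5 w 85.29808538003988 F 0.0 [-0.16  0.43 -0.33] q [ 0.38  0.2   1.85 -0.    1.1   0.12]
[241.26 299.79] [337.97 301.44]
```

View pics/pre.png

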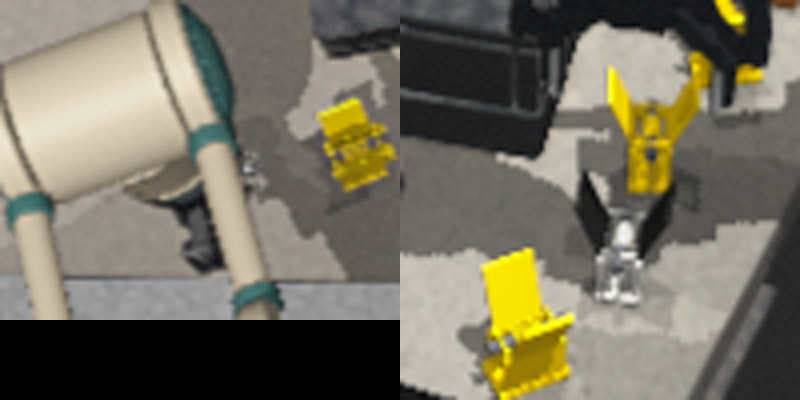

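The side view shows the steel clip at about (335,338). The fingers straddle it from above, with the near finger at (361,300), matching the projected TCP at (338,301). Descending.

Emit:
apply_moves(
  deltas=[85, 5, 1, 10, 0, 85, 5, 1, 25, 0, 85, 5, 1, 40, 0, 85, 5, 1, 50, 0, 85, 5, 1, 60, 0, 85, 5, 1, 70, 0, 85, 5, 1, 78, 0, 85, 5, 1, 85, 0, 85, 5, 1, 91, 0, 85, 5, 1, 96, 0, 85, 5, 1, 98, 0, 85, 5, 1, 98, 0],
)

```text
clock: 4.5
position: [0.4123, 0.2463, 0.0619]
ee_rot: [-0.0, 0.609, 0.793, -0.0]
contact_force: [0.4, -0.5, 0.0]
width: 0.0849
gripper_force: 0.0
```

```bash
python3 - <<'E'
from fit import *
from go import go
t=get_image("top");s=get_image("side")
go(.4106,.246,.061,15)
P=get_state()["position"];print(proj(s,P))
b=cv2.resize(s["frame"][290:370,290:380],(675,600),interpolation=2)
cv2.imwrite("pics/pre2.png",b[:,:,::-1])
E
```

```text
pos [412.67 246.47  62.44] yaw 14.966956380490984 shift [ 0.08 -2.12  1.44] turn -0.0330436195090158 tilt [-0.  0. -1.] t 4.6 w 85.1139609526538 F 0.0 [-1.18  0.29  0.48] q [ 0.39  0.32  1.97 -0.    0.85  0.13]
[335.05 331.41]
```

View pics/pre2.png

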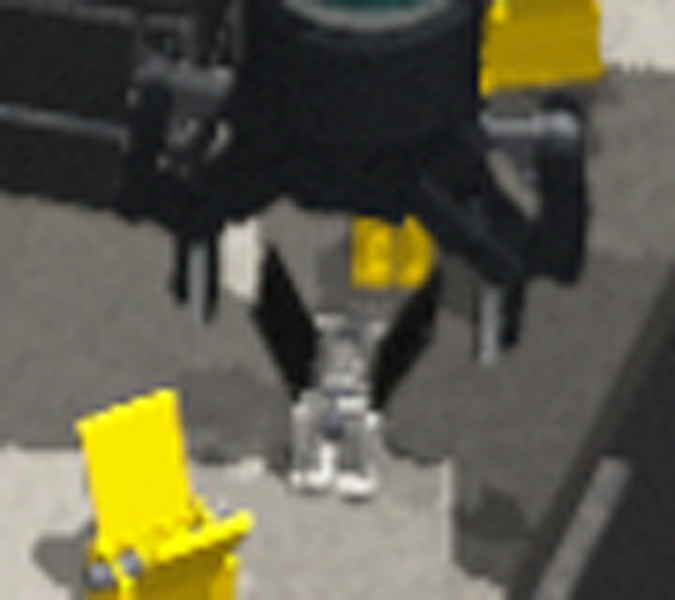

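The clip is centred between the fingers to within about 3 mm, at crop x 353 against 343. I'll shift -2 mm along tool y, then close part-way to take it lightly.

Emit:
apply_moves(
  deltas=[85, 0, -2, 1, 0, 80, 0, -2, 1, 0, 75, 0, -2, 1, 0, 70, 0, -2, 1, 0, 66, 0, -2, 1, 0, 62, 0, -2, 1, 0, 59, 0, -2, 1, 0, 56, 0, -2, 1, 0, 53, 0, -2, 1, 0, 50, 0, -2, 1, 0, 50, 0, -2, 1, 0, 50, 0, -2, 1, 0],
  squeeze=20,
)

```text
clock: 5.6
position: [0.4143, 0.2472, 0.0646]
ee_rot: [0.003, 0.609, 0.793, 0.004]
contact_force: [0.0, -0.8, 19.3]
width: 0.0502
gripper_force: 11.4
```

```bash
python3 - <<'E'
from fit import *
from go import go
s=get_image("side")
go(.4106,.246,.061,15)
b=cv2.resize(s["frame"][290:370,290:380],(675,600),interpolation=2)
cv2.imwrite("pics/grip.png",b[:,:,::-1])
E
```

```text
pos [414.38 247.16  64.64] yaw 14.989035220621039 shift [-0.14 -3.98  3.6 ] turn -0.010964779378966227 tilt [ 0.    0.01 -1.  ] t 5.65 w 50.156748985293646 F 11.420111507177353 [-0.66 -0.37 19.06] q [ 0.39  0.32  1.97 -0.    0.84  0.13]
```

View pics/grip.png

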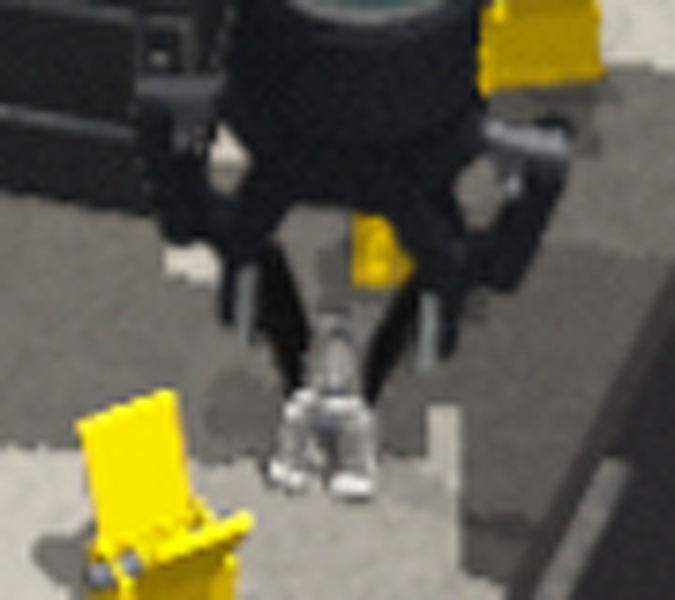

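The plates are gripped and the jaws are slightly open, with the lips at crop (290,480) and (350,485). The 19 N is the pads pressing down as they swing forward. I'll lift now.

Emit:
apply_moves(
  deltas=[50, 0, 0, -2, 0, 50, 0, 0, -4, 0, 50, 0, 0, -6, 0, 50, 0, 0, -9, 0, 49, 0, 0, -12, 0, 48, 0, 0, -16, 0, 47, 0, 0, -20, 0, 46, 0, 0, -25, 0, 45, 0, 0, -30, 0, 44, 0, 0, -36, 0, 43, 0, 0, -43, 0, 42, 0, 0, -50, 0],
)

```text
clock: 6.65
position: [0.4105, 0.2459, 0.112]
ee_rot: [0.0, 0.609, 0.793, 0.0]
contact_force: [0.0, -0.3, -0.7]
width: 0.0421
gripper_force: 5.6
```

Emit:
apply_moves(
  deltas=[38, 0, 0, -6, 0, 35, 0, 0, -12, 0, 32, 0, 0, -20, 0, 28, 0, 0, -30, 0, 24, 0, 0, -40, 0, 20, 0, 0, -50, 0, 16, 0, 0, -60, 0, 16, 0, 0, -75, 0, 16, 0, 0, -90, 0, 16, 0, 0, -105, 0, 16, 0, 0, -115, 0, 16, 0, 0, -120, 0],
  squeeze=30,
)

```text
clock: 7.65
position: [0.4111, 0.2461, 0.2331]
ee_rot: [0.001, 0.609, 0.793, 0.001]
contact_force: [0.1, 0.6, -0.9]
width: 0.0231
gripper_force: 31.8
```

```bash
python3 - <<'E'
from fit import *
from go import go
s=get_image("side");t=get_image("top")
go(.41,.24,.25,15)
P=get_state()["position"];p=proj(s,P);print(p,proj(t,P))
for q in("clip_mid","clip_grip","clip"):
    print(q,[(np.round(r["point"],1),round(r["score"],2)) for r in place_of(q,s) if np.hypot(*(r["point"]-p))<40])
x,y=p.astype(int);b=cv2.resize(s["frame"][y-40:y+60,x-60:x+60],(720,600),interpolation=2)
cv2.imwrite("pics/lift.png",b[:,:,::-1])
E
```

```text
pos [410.86 246.04 232.12] yaw 14.972148940272602 shift [ -5.61  -2.36 -17.89] turn -0.027851059727396432 tilt [ 0.  0. -1.] t 7.75 w 23.29951516152893 F 31.836025714874268 [ 0.27  0.69 -1.39] q [ 0.39  0.14  1.73 -0.    1.27  0.13]
[338.53 279.46] [234.76 297.67]
clip_mid [(array([360.7, 291.2]), 0.78), (array([337.4, 291.6]), 0.68), (array([343.1, 312.1]), 0.55)]
clip_grip [(array([366.1, 283.6]), 0.95), (array([342.7, 305.5]), 0.84), (array([339.6, 280.9]), 0.58)]
clip [(array([362.4, 297.9]), 0.82), (array([341. , 318.1]), 0.78), (array([336.9, 302.7]), 0.74)]
```

View pics/lift.png

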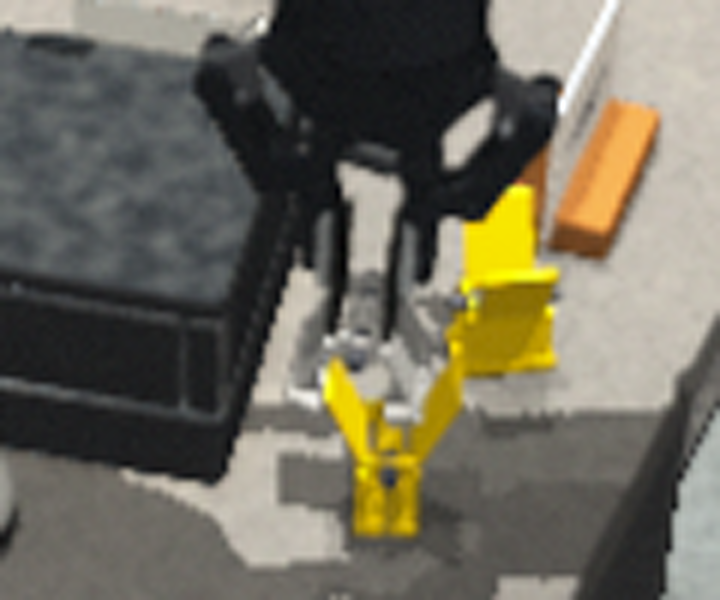

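The clip is held and fully open (23 mm over the plates, 32 N), with the lips at crop (305,390) and (405,410), hanging upright. I'll carry it above the card in two smooth calls.

Emit:
apply_moves(
  deltas=[16, -6, -1, -10, 0, 16, -18, -4, -20, 1, 16, -36, -8, -28, 2, 16, -60, -14, -30, 3, 16, -86, -20, -30, 5, 16, -113, -27, -30, 7, 16, -140, -33, -30, 9, 16, -167, -39, -30, 10, 16, -194, -46, -30, 11, 16, -221, -52, -30, 11, 16, -248, -58, -30, 11, 16, -275, -65, -30, 11],
)

```text
clock: 8.9
position: [0.4183, -0.0388, 0.2623]
ee_rot: [0.001, 0.683, 0.731, 0.0]
contact_force: [0.1, 0.2, -0.6]
width: 0.0228
gripper_force: 31.8
```

```bash
python3 go.py .429 -.34 .262 -6
```

```text
pos [418.32 -38.85 262.26] yaw 3.899529936311051 shift [-301.18   -9.83    0.55] turn 9.899529936311055 tilt [-0.  0. -1.] t 8.9 w 22.817074593578795 F 31.821656227111816 [ 0.1   0.16 -0.65] q [-0.26  0.03  1.78 -0.    1.34 -0.33]
```

Emit:
apply_moves(
  deltas=[16, -27, -1, 0, 1, 16, -54, -2, 0, 2, 16, -81, -3, 0, 4, 16, -110, -4, 0, 5, 16, -140, -5, 0, 6, 16, -170, -6, 0, 7, 16, -200, -7, 0, 8, 16, -230, -8, 0, 9, 16, -256, -9, 0, 9.9, 16, -280, -9.5, 0, 9.9, 16, -295, -10, 0, 9.9, 16, -301, -10, 0, 9.9],
)

```text
clock: 9.9
position: [0.429, -0.3403, 0.2616]
ee_rot: [0.0, 0.744, 0.669, -0.0]
contact_force: [1.1, -0.3, -0.6]
width: 0.0232
gripper_force: 31.8
```

```bash
python3 - <<'E'
from fit import *
from go import go
s=get_image("side");t=get_image("top")
go(.429,-.34,.262,-6)
P=get_state()["position"];print("tcp",proj(s,P),proj(t,P))
for q in("clip_mid","clip_grip","clip","tall_card_edge"):
    for n,im in(("s",s),("t",t)):
        p=proj(im,P);print(q,n,[(np.round(r["point"],1),round(r["score"],2)) for r in place_of(q,im) if np.hypot(*(r["point"]-p))<60])
for d in(.03,.04,.05,.07): print(d,proj(s,P-[0,0,d]))
print("edge",[proj(s,(.429+.1*y,-.34+y,.15)) for y in(-.04,0,.04)])
x,y=proj(s,P).astype(int);b=cv2.resize(s["frame"][y-30:y+70,x-60:x+60],(720,600),interpolation=2)
cv2.imwrite("pics/over.png",b[:,:,::-1]);print(x-60,y-30)
E
```

```text
pos [ 429.15 -338.17  261.36] yaw -6.0303942237907115 shift [-1.83  0.04 -0.64] turn -0.030394223790707997 tilt [ 0. -0. -1.] t 10.0 w 22.629894167488512 F 31.818968653678894 [-0.85  0.85 -0.92] q [-0.79  0.23  1.54  0.    1.37 -0.69]
tcp [411.92 149.15] [470.74 293.64]
clip_mid s [(array([412.7, 158.8]), 0.54)]
clip_mid t [(array([469.5, 296.5]), 0.39)]
clip_grip s [(array([412.2, 151.7]), 0.51)]
clip_grip t [(array([467.8, 296.5]), 0.5)]
clip s [(array([407.8, 168.5]), 0.64), (array([409.8, 151.1]), 0.64)]
clip t [(array([463.2, 292.7]), 0.43)]
tall_card_edge s [(array([405.2, 183.5]), 0.7)]
tall_card_edge t [(array([462.8, 293.1]), 0.79)]
0.03 [410.71 158.07]
0.04 [410.31 160.99]
0.05 [409.92 163.9 ]
0.07 [409.14 169.65]
edge [array([412.98, 175.08]), array([407.79, 181.  ]), array([402.43, 187.1 ])]
351 119
```

View pics/over.png

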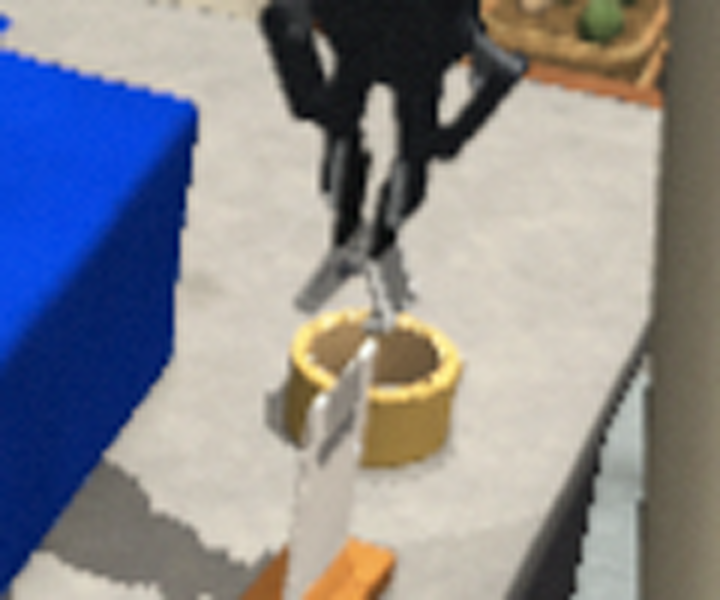

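The card edge ends appear at crop (370,345) and (315,400), i.e. px (412.7,176.5) and (403.5,185.7). That agrees with my card model. The open clip hangs above it, with the near lips at crop (303,305) and (378,327). I'll work out the pin drop below the TCP from those lips.

```bash
python3 - <<'E'
from fit import *
s=get_image("side");t=get_image("top")
P=get_state()["position"];a=np.radians(-6);ex=np.array([np.cos(a),np.sin(a),0]);ey=np.array([-np.sin(a),np.cos(a),0])
o=proj(s,P).astype(int)-[60,30]
for d in(.025,.03,.035,.04):
    print(d,[((proj(s,P+ex*x+ey*y-[0,0,d+.032])-[351,119]+.5)*6).round() for x,y in((.0265,.023),(.0135,.023),(-.0135,.023),(-.0265,.023),(-.0265,-.023))])
    print("  plate near-top/pin",[((proj(s,P+ex*x+ey*y-[0,0,d+z])-[351,119]+.5)*6).round() for x,y,z in((.012,.016,-.04),(.012,.016,-.01),(-.012,.016,-.04),(0,.023,0))])
f=s["frame"][119:219,351:471]
print(f[44:58,45:72].mean(2).astype(int))
E
```

```text
0.025 [array([286., 291.]), array([309., 298.]), array([360., 313.]), array([384., 321.]), array([420., 280.])]
  plate near-top/pin [array([334., 164.]), array([327., 219.]), array([380., 178.]), array([342., 249.])]
0.03 [array([285., 299.]), array([308., 307.]), array([358., 322.]), array([383., 329.]), array([419., 288.])]
  plate near-top/pin [array([333., 173.]), array([326., 228.]), array([379., 187.]), array([341., 258.])]
0.035 [array([283., 308.]), array([307., 315.]), array([357., 331.]), array([381., 338.]), array([418., 297.])]
  plate near-top/pin [array([332., 183.]), array([325., 236.]), array([378., 196.]), array([339., 267.])]
0.04 [array([282., 316.]), array([306., 324.]), array([356., 339.]), array([380., 347.]), array([417., 306.])]
  plate near-top/pin [array([331., 192.]), array([324., 245.]), array([376., 205.]), array([338., 276.])]
[[204 206 205 204 205 206 204 166 121 106  98  79  70  97 113 143 169 127
  102 104 102 140 185 198 202 202 201]
 [199 202 204 202 199 200 186 143  94  97  82  60  56  86 110 136 198 180
  126 104 103 109 177 202 203 203 202]
 [20
[... 652 characters left out ...]
 175 190 198 200 198]
 [201 203 201 188 159 130 128 169 207 216 216 208 188 215 204 187 150 129
  180 187 169 162 192 203 205 205 201]
 [198 201 199 200 191 184 182 193 210 231 218 185 155 179 165 213 207 189
  217 209 177 186 220 211 201 205 206]
 [201 202 200 201 203 213 202 192 200 207 168 140 134 135 120 174 179 166
  200 188 138 139 176 170 194 193 204]
 [205 201 203 203 210 211 207 181 163 143 124 128 132 130 116 109 112 112
  140 135 107  98 105 104 146 154 182]
 [203 200 203 203 212 207 190 148 134 130 130 128 129 127 117 120 181 146
  109  99  98  97 101  97  95 104 122]
 [203 202 204 198 209 205 173 136 128 126 123 124 123 120 121 181 242 192
  114  97  98  96  94  94  92  89  85]]
```

Pin drop comes out at about 36 mm, so the TCP should finish near z = 0.203. I'll lower slowly.

Emit:
apply_moves(
  deltas=[16, 1, 0, 4, 0, 16, 1, 0, 10, 0, 16, 1, 0, 16, 0, 16, 1, 0, 22, 0, 16, 1, 0, 28, 0, 16, 1, 0, 34, 0, 16, 1, 0, 40, 0, 16, 1, 0, 46, 0, 16, 1, 0, 51, 0, 16, 1, 0, 55, 0, 16, 1, 0, 57, 0, 16, 1, 0, 58, 0],
)

```text
clock: 11.5
position: [0.4296, -0.3365, 0.203]
ee_rot: [-0.0, 0.743, 0.67, -0.0]
contact_force: [0.1, 0.3, -1.1]
width: 0.0232
gripper_force: 31.8
```

```bash
python3 - <<'E'
from fit import *
from go import go
s=get_image("side");t=get_image("top")
go(.429,-.34,.203,-6)
P=get_state()["position"];a=np.radians(-6);ex=np.array([np.cos(a),np.sin(a),0]);ey=np.array([-np.sin(a),np.cos(a),0])
o=proj(s,P).astype(int)-[50,30];print(o)
for d in(.03,.035,.04):
    print(d,[((proj(s,P+ex*x+ey*y-[0,0,d+.032])-o+.5)*8).round() for x,y in((.0265,.023),(.0135,.023),(-.0135,.023),(-.0265,.023),(-.0265,-.023))])
print("edge",[((proj(s,(.429+.1*y,-.34+y,.15))-o+.5)*8).round() for y in(-.04,0,.04)])
b=s["frame"][o[1]:o[1]+75,o[0]:o[0]+100];cv2.imwrite("pics/on.png",cv2.resize(b,None,fx=8,fy=8,interpolation=2)[:,:,::-1])
E
```

```text
pos [ 429.76 -336.62  203.3 ] yaw -5.927963517035016 shift [-3.44 -0.41  0.3 ] turn 0.07203648296498955 tilt [-0.  0. -1.] t 11.6 w 23.23882312539101 F 31.819878816604614 [-0.08 -0.6  -0.93] q [-0.79  0.26  1.64 -0.    1.24 -0.69]
[359 136]
0.03 [array([299., 394.]), array([330., 404.]), array([395., 425.]), array([427., 435.]), array([475., 380.])]
0.035 [array([298., 405.]), array([329., 415.]), array([394., 436.]), array([425., 447.]), array([473., 391.])]
0.04 [array([296., 416.]), array([327., 426.]), array([392., 447.]), array([424., 458.]), array([471., 402.])]
edge [array([436., 317.]), array([394., 364.]), array([351., 413.])]
```

View pics/on.png

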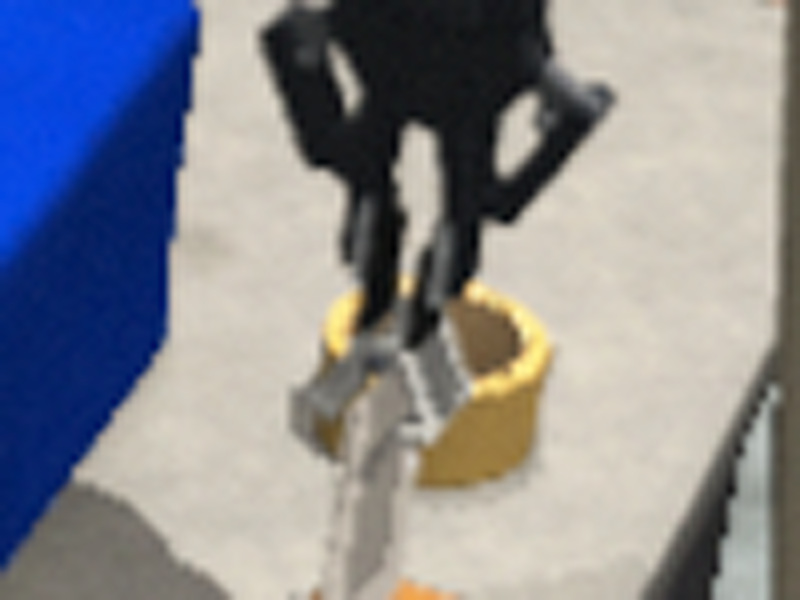

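The jaws straddle the card: near lips are at (298,405) and (430,440) on either side of the card face, with the edge running up between them. The pin sits roughly 19 mm above the edge and about 3 mm off-centre along the card. I'll trim both.

Emit:
apply_moves(
  deltas=[16, -1, 0, 0.5, 0, 16, -2, 0, 1, 0, 16, -3, 0, 1.5, 0, 16, -3, 0, 2, 0, 16, -3, 0, 2, 0, 16, -3, 0, 2, 0, 16, -3, 0, 2, 0, 16, -3, 0, 2, 0],
)

```text
clock: 12.27
position: [0.4294, -0.3395, 0.2013]
ee_rot: [0.0, 0.743, 0.67, -0.0]
contact_force: [-0.1, 1.0, -0.7]
width: 0.0234
gripper_force: 31.8
```

```bash
python3 - <<'E'
from fit import *
from go import go
s=get_image("side");t=get_image("top")
go(.429,-.34,.201,-6)
P=get_state()["position"]
for q in("clip_mid","tall_card_edge","tall_card","low_card"):
    T,S=[[np.round(r["point"],1) for r in place_of(q,im) if r["point"][0]>345] for im in(t,s)];print(q,T,S)
for d in(.03,.035,.04):print(d,proj(s,P-[0,0,d]),proj(t,P-[0,0,d]))
E
```

```text
pos [ 429.44 -339.53  201.33] yaw -5.925965950782685 shift [-0.51 -0.39  0.33] turn 0.07403404921731749 tilt [-0.  0. -1.] t 12.3667 w 22.55648154744613 F 31.81910991668701 [-0.56 -0.49 -1.06] q [-0.8   0.27  1.64 -0.    1.24 -0.69]
clip_mid [array([462.3, 297.1])] [array([410.2, 176. ])]
tall_card_edge [array([461.5, 294.4])] [array([408.4, 180.6])]
tall_card [array([449.6, 302.4])] [array([402.2, 221.4])]
low_card [array([358.1, 302. ])] [array([374.9, 269.9])]
0.03 [408.41 175.09] [463.21 296.65]
0.035 [408.22 176.49] [462.79 296.81]
0.04 [408.03 177.89] [462.37 296.97]
```

The pin drop is confirmed at about 33–35 mm, so the card edge is about 17 mm below the pin, half-way up the jaws. The stands read where they were, and there is no contact force. Handing in.

```bash
python3 -c "from rig import *;print(sign_off())"
```

```text
the job is handed in; nothing more can be done
None
```

The job is handed in: the arm is holding the steel clip squeezed wide open over the middle of the taller card's top edge, square to the card and with no contact force showing, with the edge about half-way up inside the jaws.

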